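Pop the charged battery out of the bench dock

TASK

Take the charged battery pack, the one with the green cap, out of the charging dock: press it down to trip its push-push latch, let it spring up, then draw it out and stand it upright in the blue tray without dropping it. Leave the two red-capped packs latched in the dock.

Things in the scene. Friction and masses are not known exactly. Their poses are not given: they have to be found in the camera images.
- charged_mid (a point): Charged battery pack, upright, 66 mm high: upper 35 mm a black block 36 (x) x 50 (y) mm with a flat GREEN cap, foot narrower; point at its centre, z up. Latched in a dock well. Pressing 6 mm (5-9 N, solid at 10 mm) trips it; let go, it springs to 24 mm above its start within 0.5 s and waits loose, top 37 mm above the deck. Then grip its 36 mm sides near the top and draw it straight up. 0.2 kg.
- charging_a_mid (a point): Uncharged pack, RED cap, otherwise the same size, point and axes, same height; latched in another well of the fixed grey dock. The dock's flat deck is 73 mm above the bench; the latched packs' tops stand 13 mm above it. The three wells lie in a row along the packs' y, 66 mm apart, in any order; the deck is 210 mm long and reaches 45 mm to either side of the row in x.
- charging_b_mid (a point): The other uncharged pack, RED cap, same size, point, axes and height, latched in the remaining well. Pulling does not free a latched pack; one not pressed deep enough stays down and may be pressed again. A popped-up pack still sits 29 mm deep in its well, with 1.5 mm of play all round.
- tray_in (a point): Centre of the inner floor of a fixed, open, empty blue tray, 150 x 150 mm outside, walls 4 mm thick, rim 24 mm above the bench; the point lies on the floor's upper face, about 4 mm above the bench. Axes along the tray's sides, z up.
Not all that is in view belongs to the job. What is shaped like the part that bears charged_mid but brown or pink is not meant.

How it is judged:
By the outcome, as a careful person would: the job done as asked, in the order asked, and still so for the second after the job is handed in, with the robot touching nothing.
It also fails if it takes over 48 s, if anything falls off the work surface, if the arm or the gripper's body presses on something with over 40 N, if the wrist force passes 120 N, or if a joint passes its speed limit or range.

ROBOT

A 6-joint arm with a two-finger parallel gripper is mounted at the origin on the work surface. World frame = base frame: x ahead of the robot, y to its left, z up, the work surface at z = 0. Lengths are in m, angles in rad, forces in N, time in s.
With the tool pointing down it reaches from about 0.225 to 0.875 m from the base axis. Payload 3.4 kg.
Tool frame: the origin (TCP) lies at the very end of the fingers, on their centre line; the grasp point (between the pads) lies 19 mm behind it; z points along the fingers, y is the direction in which the jaws open and shut (so a half turn about z gives the same grasp; the last joint's range is limited). The gripper opens to 85 mm and grips with 20 to 120 N. Pads are 22 mm wide; open, the fingers measure 114 mm over their backs; the gripper's body (76 mm by 85 mm) begins 54 mm behind the grasp point. The pads swing forward as they close: fully open they stand 13 mm farther back than shut.
Start: joints at [-1.277, 0.276, 1.505, -0, 1.361, -0.121], TCP at [0.232, -0.526, 0.231] pointing down, gripper open.
Joint ranges: [-2.89, 2.89], [-0.75, 2.08], [0.22, 2.7], [-1.18, 4.32], [0.11, 2.71], [-2.7, 2.7]. Speed limits (rad/s): [2.57, 2.57, 3.14, 3.14, 3.14, 3.14].

INTERFACE

Orientations are given as a unit quaternion [w, x, y, z].
In Python, from rig import manip, eyes gives the robot as it stands. The module is installed in compiled form; this text tells all that it offers.
- The arm moves only by the tool servo_tool, never from a script. Its argument "deltas" is one flat list of numbers, 6 for each row, row after row: the shift along the tool's x, y, z in cm, then the turn, a rotation vector about the tool's x, y, z in degrees. A call has 1 to 20 rows; each row shifts and turns the pose as measured when the row begins, along the tool's axes as they then stand; what a row does not reach is not made up. A row lasts 1/10 s, in which the tool goes at most 50 mm and 8.59 degrees, less where a joint would pass 70% of its speed; a pose out of reach is approached as far as the arm can. A call with a gripper value outside its range is refused whole. "jaw" is the finger opening in cm, from 0 to 8.54, set as the call begins (left out, the last holds). The fingers move at their own pace and stop on an object; "grip_force" is the grip in N (left out, the last holds). Time passes only in rows, so rows that do not move let the fingers close. It gives the time, the measured TCP pose, the force and the opening at its end, in the units of the state.
- manip.get_state(): the state, without advancing time (a new reading comes with each control period).
- eyes.get_image(name): name is "scene" or "top" or "wrist"; returns (picture, depth): 400x640x3 uint8, red, green, blue; 400x640 float32, m along the optical axis (not along the pixel's ray), 0 where there is no reading.
- eyes.get_calibration(name): a dict with "camera_matrix" (3x3 intrinsics, pixels), "rvec" (rotation vector, rad) and "tvec" (3), from world to camera coordinates, as OpenCV has them. Camera axes: x right, y down, z forward; pixel columns grow to the right and rows downward; lengths in m; the calibration is good to about 2 mm. A picture is of the moment at which its call begins: read the wrist's pose just before it. get_calibration takes no time and is no camera call; for the wrist camera it gives the pose at the moment of the call.
- manip.sign_off(): hands the job in, once; it reports no verdict.
The state is a dict: "clock": time; "qpos": joint angles; "qd": joint speeds; "effort": joint torques, N m; "position": TCP position; "ee_rot": TCP orientation; "contact_force": force on the tool from outside, world axes, zero at the start; "moment": the same for the moment, N m; "width": finger opening in m.
Only numpy, scipy, OpenCV 4.12 (cv2) and the standard library are available. Lean on these libraries where they do the work, as an engineer would, in place of code of your own. Each camera call takes 0.05 s, during which the arm holds its last target.

## Working session

There is one attempt and no reset: what is moved stays moved. The work goes in short steps, Python scripts to look and compute and a tool call to move; the robot and the scene stay as the last step left them, time stands still between calls to the robot, and variables do not carry over. Pictures are saved under pics/ and viewed, and the job is handed in when it is done.

Besides the shell and the picture viewer there is one more tool, called after "Emit:" as name(argument=value, ...), one argument or row to a line, values as JSON. servo_tool: Moves the arm, as the interface text tells. Its arguments: {"type":"object","properties":{"deltas":{"type":"array","items":{"type":"number"}},"jaw":{"type":"number"},"grip_force":{"type":"number"}},"required":["deltas"]}

```bash
mkdir -p pics; cat > h.py <<'E'
import numpy as np, cv2
from rig import manip, eyes
def grab(n):
    im,d=eyes.get_image(n); c=eyes.get_calibration(n); return im,d,c
def ray(c,uv):
    K=np.array(c["camera_matrix"]);R=cv2.Rodrigues(np.array(c["rvec"],float))[0];t=np.array(c["tvec"],float).ravel()
    d=R.T@np.linalg.solve(K,[uv[0],uv[1],1.]);return -R.T@t,d
def onz(c,uv,z):
    o,d=ray(c,uv);return o+d*(z-o[2])/d[2]
E
python3 - <<'E'
from h import *
for n in("top","scene"):
    im,d,c=grab(n); cv2.imwrite(f"pics/{n}0.png",im[:,:,::-1]); np.savez(f"{n}0.npz",im=im,d=d,**{k:np.array(v) for k,v in c.items()})
s=manip.get_state();print(s)
E
```

```text
{'clock': 0.1, 'qpos': array([-1.27699417e+00,  2.76507872e-01,  1.50598226e+00,  2.66440647e-05,
        1.36068060e+00, -1.20988329e-01]), 'qd': array([ 0.00078629,  0.0009052 , -0.00430428,  0.00232438,  0.00022868,
       -0.00037942]), 'effort': array([ 9.00768919e-04, -4.17697263e+01, -2.46404278e+01, -1.61290695e-04,
        5.81239583e-03, -1.93801651e-05]), 'position': array([ 0.23160208, -0.52580028,  0.23054949]), 'ee_rot': array([-7.87220613e-04,  9.78570854e-01,  2.05908867e-01, -5.51154718e-05]), 'contact_force': array([0.40897147, 0.06909093, 0.11790056]), 'moment': array([0.0015551 , 0.04387879, 0.00821041]), 'width': 0.08538158119365616}
```

View pics/top0.png

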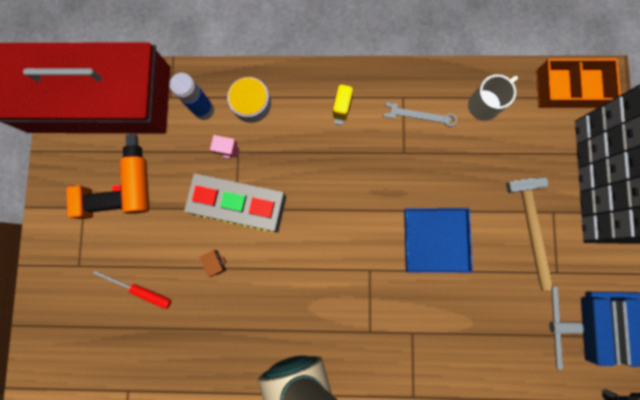

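View pics/scene0.png

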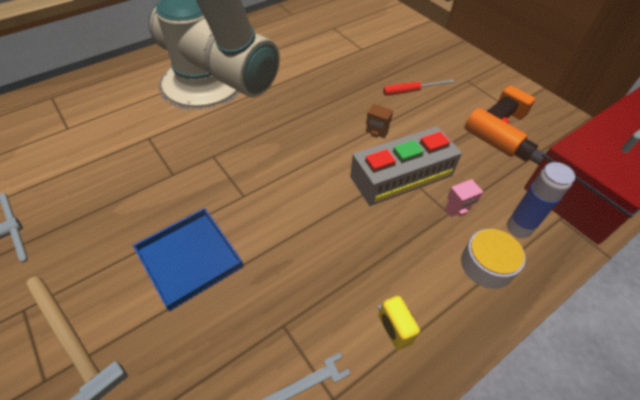

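The dock shows in top with red caps at (205,195) and (262,207) and the green cap at (233,201). The tray is at (437,240). The pink block at (223,146) and the brown one at (212,262) lie loose on the bench, so they aren't meant. Now I'll measure, and enlarge the green cap to confirm it.

```bash
cat > m.py <<'E'
from h import *
def masks(im):
    hsv=cv2.cvtColor(im,cv2.COLOR_RGB2HSV);H,S,V=cv2.split(hsv)
    return dict(green=((H>45)&(H<80)&(S>120)&(V>60)),red=(((H<5)|(H>175))&(S>170)&(V>90)),blue=((H>102)&(H<125)&(S>150)))
E
python3 - <<'E'
from m import *
for n in("top","scene"):
    z=np.load(f"{n}0.npz");im=z["im"];c={k:z[k] for k in("camera_matrix","rvec","tvec")};print(n,"cam at",ray(c,(0,0))[0].round(3))
    for k,m in masks(im).items():
        cs,_=cv2.findContours(m.astype(np.uint8),cv2.RETR_EXTERNAL,cv2.CHAIN_APPROX_NONE)
        for q in cs:
            a=cv2.contourArea(q)
            if a<150: continue
            zz=0.024 if k=="blue" else 0.086
            P=np.array([onz(c,p,zz)[:2] for p in q[:,0,:].astype(float)],np.float32)
            r=cv2.minAreaRect(P*1000);M=cv2.moments(q);u=(M['m10']/M['m00'],M['m01']/M['m00'])
            dd=z["d"][int(u[1]),int(u[0])];o,d=ray(c,u);X=o+d*dd
            print(k,a,np.round(u,1),"rect",np.round(r[0],1),np.round(r[1],1),round(r[2],1),"cen",onz(c,u,zz).round(4),"depthpt",X.round(3))
z=np.load("top0.npz")["im"]
cv2.imwrite("pics/crop0.png",cv2.resize(z[165:240,170:300,::-1],None,fx=6,fy=6,interpolation=cv2.INTER_CUBIC))
E
```

```text
top cam at [ 0.44  -0.014  1.018]
green 313.0 [232.5 201.1] rect [560.4 207.6] [50.6 35.1] 78.4 cen [0.5604 0.2076 0.086 ] depthpt [0.56  0.207 0.089]
red 373.0 [149.6 296. ] rect [350.3 382.8] [94.6 22. ] 68.0 cen [0.3496 0.3815 0.086 ] depthpt [0.344 0.407 0.026]
red 286.5 [261.  207.3] rect [547. 143.] [48.5 33.3] 78.4 cen [0.547  0.1431 0.086 ] depthpt [0.547 0.143 0.087]
red 300.5 [204.2 195.1] rect [573.4 271.8] [50.5 34.5] 78.9 cen [0.5734 0.272  0.086 ] depthpt [0.573 0.272 0.087]
red 10902.5 [73.8 79.8] rect [846.3 600.8] [183.9 365.9] 0.1 cen [0.8452 0.5954 0.086 ] depthpt [0.826 0.567 0.13 ]
blue 2666.5 [608.7 326.3] rect [ 289.9 -644.8] [126.2 156.5] 89.4 cen [ 0.2935 -0.6362  0.024 ] depthpt [ 0.311 -0.564  0.14 ]
blue 3834.0 [437.8 239.9] rect [ 482.2 -260.9] [143.6 147. ] 0.6 cen [ 0.4816 -0.2616  0.024 ] depthpt [ 0.482 -0.267  0.003]
blue 265.5 [199.8 105.3] rect [807.2 312.9] [48.9 45.5] 45.5 cen [0.8061 0.3129 0.024 ] depthpt [0.781 0.291 0.092]
scene cam at [ 0.926 -0.296  0.679]
green 274.0 [407.9 149.7] rect [561.7 205.1] [51.6 36.2] 78.8 cen [0.5619 0.2056 0.086 ] depthpt [0.562 0.206 0.086]
red 318.5 [380.1 159.5] rect [550.1 140.4] [51.9 38.6] 78.8 cen [0.5499 0.1404 0.086 ] depthpt [0.55  0.14  0.086]
red 284.0 [434.8 141. ] rect [575.7 269.9] [53.8 38.5] 78.8 cen [0.5758 0.2696 0.086 ] depthpt [0.576 0.269 0.086]
red 5240.5 [608.  148.2] rect [750.5 588.8] [166.2 398.7] 28.3 cen [0.7986 0.5513 0.086 ] depthpt [0.808 0.488 0.131]
red 231.0 [401.7  87.5] rect [404.2 338.3] [93.4 28.6] 67.9 cen [0.403  0.3363 0.086 ] depthpt [0.347 0.404 0.022]
blue 5319.0 [185.7 258.6] rect [ 488.3 -264.9] [155.2 144.2] 0.6 cen [ 0.4936 -0.2708  0.024 ] depthpt [ 0.481 -0.27   0.005]
```

View pics/crop0.png

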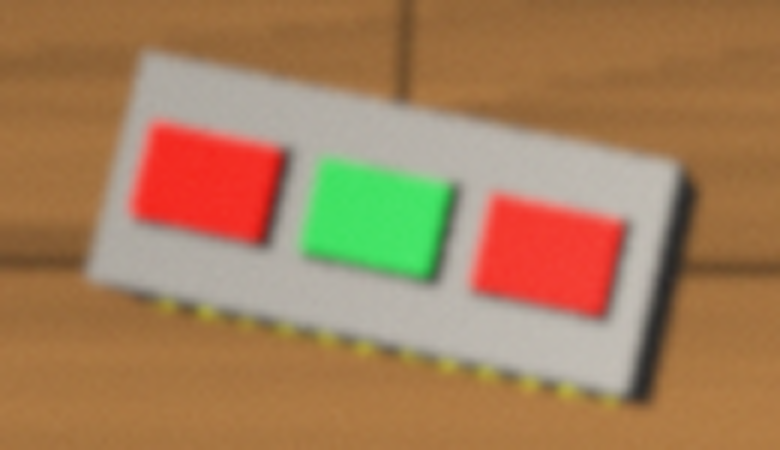

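The caps form a row 66 mm apart at z≈0.086 in both views. The green one, in the middle well, is at about (0.561, 0.207), with the pack's y axis at 78.5°. I'll close the jaws and turn first.

Emit:
servo_tool(
  deltas=[0, 0, 0, 0, 0, -7.8, 0, 0, 0, 0, 0, -7.8, 0, 0, 0, 0, 0, -7.8, 0, 0, 0, 0, 0, -7.8, 0, 0, 0, 0, 0, -7.8, 0, 0, 0, 0, 0, -7.8, 0, 0, 0, 0, 0, -7.8],
  jaw=0,
)

```text
clock: 0.8
position: [0.2309, -0.5234, 0.2266]
ee_rot: [-0.005, 0.763, 0.646, 0.002]
contact_force: [0.6, -0.3, -0.7]
width: 0.0
```

```bash
cat >> h.py <<'E'
from scipy.spatial.transform import Rotation as Ro
def rep(goal,yawy,s=None):
    s=s or manip.get_state(); R=Ro.from_quat(np.roll(s["ee_rot"],-1)).as_matrix()
    cy,sy=np.cos(np.radians(yawy)),np.sin(np.radians(yawy))
    T=np.array([[-sy,cy,0],[cy,sy,0],[0,0,-1.]]);
    T=np.column_stack([np.cross([cy,sy,0],[0,0,-1]),[cy,sy,0],[0,0,-1]])
    rv=Ro.from_matrix(R.T@T).as_rotvec(degrees=True)
    print("t",s["clock"],"p",np.round(s["position"],4),"F",np.round(s["contact_force"],1),"w",round(s["width"],4),"q6",round(s["qpos"][5],2))
    print("tool delta cm",np.round(R.T@(np.array(goal)-s["position"])*100,2),"rot deg",rv.round(2))
E
python3 -c "
from h import *
rep([.561,.2066,.2],-11.5)"
```

```text
t 0.8 p [ 0.2309 -0.5234  0.2266] F [ 0.6 -0.3 -0.7] w 0.0 q6 -1.11
tool delta cm [77.4  20.6   3.27] rot deg [-0.27 -0.52  2.06]
```

Emit:
servo_tool(
  deltas=[4, 1.1, 0, 0, 0, 0.3, 4, 1.1, 0, 0, 0, 0.3, 4, 1.1, 0, 0, 0, 0.3, 4, 1.1, 0, 0, 0, 0.3, 4, 1.1, 0, 0, 0, 0.3, 4, 1.1, 0, 0, 0, 0, 4, 1.1, 0, 0, 0, 0, 4, 1.1, 0, 0, 0, 0, 4, 1.1, 0, 0, 0, 0, 4, 1.1, 0, 0, 0, 0, 4, 1.1, 0, 0, 0, 0, 4, 1.1, 0, 0, 0, 0, 4, 1.1, 0, 0, 0, 0, 4, 1.1, 0, 0, 0, 0, 4, 1.1, 0, 0, 0, 0, 4, 1.1, 0, 0, 0, 0, 4, 1.1, 0, 0, 0, 0, 4, 1.1, 0, 0, 0, 0],
)

```text
clock: 2.6
position: [0.5663, 0.1696, 0.2256]
ee_rot: [-0.008, 0.774, 0.633, -0.0]
contact_force: [0.9, -0.5, 1.1]
width: -0.0004
```

```bash
python3 -c "
from h import *
rep([.561,.2066,.2],-11.5)"
```

```text
t 2.6 p [0.5663 0.1696 0.2256] F [ 0.9 -0.5  1.1] w -0.0004 q6 0.36
tool delta cm [ 3.49 -1.22  2.61] rot deg [-0.68 -0.55  0.1 ]
```

Emit:
servo_tool(
  deltas=[1.7, -0.6, 0, -0.7, -0.5, 0, 1.2, -0.4, 0, 0, 0, 0, 0.5, -0.2, 0, 0, 0, 0, 0, 0, 0, 0, 0, 0],
)

```text
clock: 3.0
position: [0.5621, 0.2115, 0.223]
ee_rot: [-0.001, 0.772, 0.636, -0.001]
contact_force: [-0.2, -1.0, 0.4]
width: 0.0001
```

```bash
python3 - <<'E'
from m import *
rep([.561,.2066,.1],-11.5)
im,d,c=grab("wrist");cv2.imwrite("pics/w1.png",im[:,:,::-1])
for k in("green","red"):
    q,_=cv2.findContours(masks(im)[k].astype(np.uint8),cv2.RETR_EXTERNAL,cv2.CHAIN_APPROX_NONE)
    for q in q:
        if cv2.contourArea(q)<400: continue
        P=np.array([onz(c,p,.086)[:2] for p in q[:,0,:].astype(float)],np.float32)
        r=cv2.minAreaRect(P*1000);print(k,cv2.boundingRect(q),np.round(r[0],1),np.round(r[1],1),round(r[2],1))
E
```

```text
t 3.0 p [0.5621 0.2115 0.223 ] F [-0.2 -1.   0.4] w 0.0001 q6 0.44
tool delta cm [-0.5   0.02 12.3 ] rot deg [-0.13 -0.03  0.43]
green (300, 159, 44, 58) [562.  210.4] [49.9 36.4] 78.8
red (300, 77, 46, 64) [575.1 274.1] [49.1 35.8] 78.4
red (36, 0, 32, 66) [385.1 370.2] [47.4 22.9] 67.7
```

View pics/w1.png

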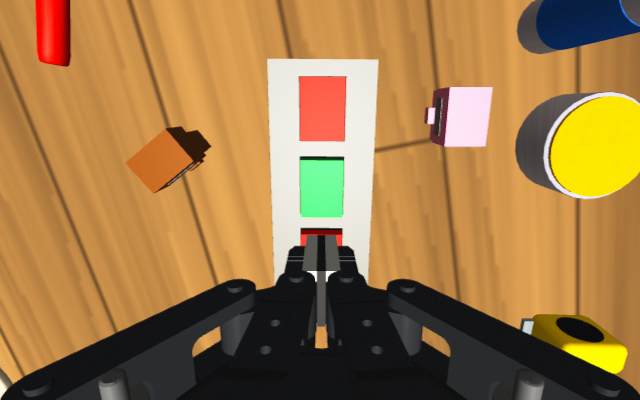

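The wrist view has the green cap at (322,188), which puts it at (0.562, 0.210). That agrees with the other views to within 2–4 mm. The red cap behind it is at (322,109) and the other is under the fingers, so the middle pack is the right one. Now I'll descend to just above it.

Emit:
servo_tool(
  deltas=[-0.3, 0, 3, 0, 0, 0.4, 0, 0, 3, 0, 0, 0, 0, 0, 3, 0, 0, 0, 0, 0, 2, 0, 0, 0, 0, 0, 1, 0, 0, 0, 0, 0, 0.3, 0, 0, 0, 0, 0, 0, 0, 0, 0],
)

```text
clock: 3.75
position: [0.5639, 0.199, 0.1001]
ee_rot: [0.002, 0.778, 0.629, 0.002]
contact_force: [-0.6, 0.6, -0.2]
width: -0.0002
```

```bash
python3 -c "
from h import *
rep([.5615,.2085,.086],-11.5)"
```

```text
t 3.75 p [0.5639 0.199  0.1001] F [-0.6  0.6 -0.2] w -0.0002 q6 0.44
tool delta cm [ 0.88 -0.44  1.41] rot deg [ 0.3  -0.   -0.57]
```

Emit:
servo_tool(
  deltas=[0.8, -0.4, 0.3, 0, 0, -0.5, 0, 0, 0.3, 0, 0, 0, 0, 0, 0, 0, 0, 0],
)

```text
clock: 4.05
position: [0.5636, 0.2085, 0.0967]
ee_rot: [0.003, 0.775, 0.632, 0.004]
contact_force: [-0.4, -0.5, -0.3]
width: -0.0001
```

```bash
python3 -c "
from h import *
rep([.5615,.2085,.086],-11.5)"
```

```text
t 4.05 p [0.5636 0.2085 0.0967] F [-0.4 -0.5 -0.3] w -0.0001 q6 0.44
tool delta cm [-0.05 -0.22  1.07] rot deg [ 0.59 -0.15 -0.06]
```

Emit:
servo_tool(
  deltas=[0, -0.2, 0.4, 0.6, 0, 0, 0, 0, 0.4, 0, 0, 0, 0, 0, 0.3, 0, 0, 0],
)

```text
clock: 4.35
position: [0.5625, 0.2098, 0.0864]
ee_rot: [-0.0, 0.774, 0.633, 0.002]
contact_force: [0.1, 0.1, 2.4]
width: 0.0001
```

```bash
python3 -c "
from h import *
rep([.5615,.2085,.086],-11.5)"
```

```text
t 4.35 p [0.5625 0.2098 0.0864] F [0.1 0.1 2.4] w 0.0001 q6 0.44
tool delta cm [-0.14 -0.07  0.04] rot deg [ 0.11 -0.22 -0.  ]
```

Contact starts at about z=0.0864, as expected. I'll press on in small steps.

Emit:
servo_tool(
  deltas=[0, 0, 0.3, 0, 0, 0, 0, 0, 0.3, 0, 0, 0, 0, 0, 0.2, 0, 0, 0],
)

```text
clock: 4.65
position: [0.5629, 0.2098, 0.0799]
ee_rot: [-0.0, 0.774, 0.633, 0.003]
contact_force: [-1.3, -0.9, 7.9]
width: -0.0002
```

Emit:
servo_tool(
  deltas=[0, 0, 0.2, 0, 0, 0, 0, 0, 0.1, 0, 0, 0],
)

```text
clock: 4.85
position: [0.563, 0.2097, 0.0783]
ee_rot: [0.0, 0.774, 0.633, 0.003]
contact_force: [-2.2, -0.9, 6.2]
width: 0.0001
```

Emit:
servo_tool(
  deltas=[0, 0, -2, 0, 0, 0, 0, 0, -3, 0, 0, 0, 0, 0, -3, 0, 0, 0, 0, 0, -1, 0, 0, 0, 0, 0, 0, 0, 0, 0],
)

```text
clock: 5.35
position: [0.5613, 0.2088, 0.168]
ee_rot: [-0.001, 0.775, 0.633, 0.001]
contact_force: [0.3, 0.1, 0.2]
width: -0.0001
```

Emit:
servo_tool(
  deltas=[0, 0, 0, 0, 0, 0, 0, 0, 0, 0, 0, 0, 0, 0, 0, 0, 0, 0],
  jaw=7,
)

```text
clock: 5.65
position: [0.5594, 0.2083, 0.1641]
ee_rot: [-0.002, 0.775, 0.632, -0.002]
contact_force: [-0.5, 0.7, -1.0]
width: 0.0433
```

```bash
python3 - <<'E'
from m import *
rep([.561,.2085,.11],-11.5)
for n in("wrist","top","scene"):
  im,d,c=grab(n);cv2.imwrite(f"pics/{n}2.png",im[:,:,::-1])
  q,_=cv2.findContours(masks(im)["green"].astype(np.uint8),cv2.RETR_EXTERNAL,cv2.CHAIN_APPROX_NONE)
  for q in q:
        if cv2.contourArea(q)<60: continue
        P=np.array([onz(c,p,.110)[:2] for p in q[:,0,:].astype(float)],np.float32)
        r=cv2.minAreaRect(P*1000);x,y,w,h=cv2.boundingRect(q);o,dd=ray(c,(x+w/2,y+h/2));print(n,(x,y,w,h),np.round(r[0],1),np.round(r[1],1),round(r[2],1),(o+dd*d[y+h//2,x+w//2]).round(4))
E
```

```text
t 5.65 p [0.5594 0.2083 0.1641] F [-0.5  0.7 -1. ] w 0.0433 q6 0.44
tool delta cm [0.05 0.19 5.41] rot deg [-0.35  0.01 -0.04]
wrist (296, 172, 59, 82) [561.8 211.3] [51.9 35.2] 78.4 [0.5622 0.2119 0.1104]
top (219, 191, 25, 19) [559.6 206.4] [50.4 35.8] 78.0 [0.5591 0.2051 0.1059]
scene (397, 132, 28, 19) [561.9 205. ] [51.1 39.4] 80.8 [0.5636 0.2061 0.1103]
```

View pics/wrist2.png

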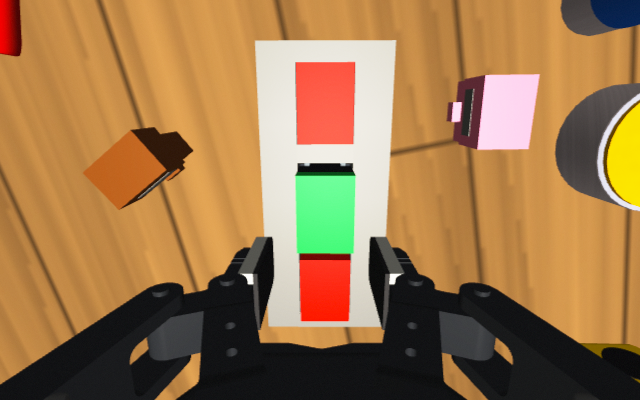

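View pics/scene2.png

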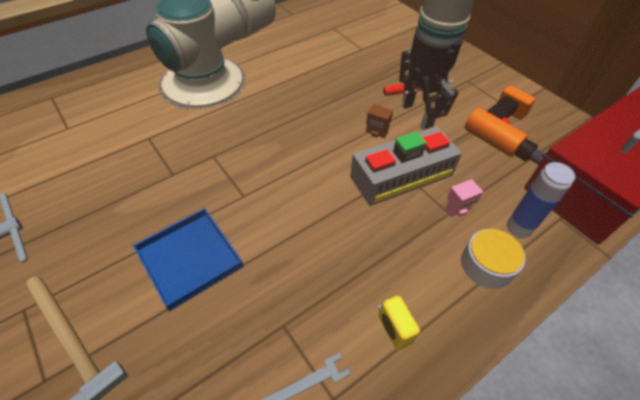

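The pack has popped: its green cap, at (325,213) in the wrist view, now stands at z≈0.110, and both red packs are still down. The fingers straddle its 36 mm sides, so I'll lower over it with the jaws open.

Emit:
servo_tool(
  deltas=[0, 0.1, 1, 0, 0, 0, 0, 0, 1, 0, 0, 0, 0, 0, 0.5, 0, 0, 0, 0, 0, 0, 0, 0, 0],
)

```text
clock: 6.2
position: [0.5599, 0.208, 0.136]
ee_rot: [-0.003, 0.775, 0.632, -0.003]
contact_force: [-0.4, -0.1, -0.4]
width: 0.0701
```

```bash
python3 -c "
from h import *
rep([.5613,.2085,.080],-11.5)"
```

```text
t 6.2 p [0.5599 0.208  0.136 ] F [-0.4 -0.1 -0.4] w 0.0701 q6 0.44
tool delta cm [0.08 0.17 5.6 ] rot deg [-0.43  0.04 -0.04]
```

Emit:
servo_tool(
  deltas=[0.1, 0.2, 1, -0.4, 0, 0, 0, 0, 1, 0, 0, 0, 0, 0, 1, 0, 0, 0, 0, 0, 1, 0, 0, 0, 0, 0, 0.5, 0, 0, 0],
)

```text
clock: 6.7
position: [0.5624, 0.2087, 0.0874]
ee_rot: [0.0, 0.775, 0.633, -0.0]
contact_force: [1.5, 0.5, -0.2]
width: 0.0702
```

```bash
python3 -c "
from h import *
rep([.5613,.2085,.080],-11.5)"
```

```text
t 6.7 p [0.5624 0.2087 0.0874] F [ 1.5  0.5 -0.2] w 0.0702 q6 0.44
tool delta cm [-0.04 -0.1   0.74] rot deg [ 0.04  0.03 -0.03]
```

Emit:
servo_tool(
  deltas=[0, -0.1, 0.5, 0, 0, 0, 0, 0, 0.2, 0, 0, 0, 0, 0, 0, 0, 0, 0],
)

```text
clock: 7.0
position: [0.5608, 0.2088, 0.0785]
ee_rot: [-0.0, 0.775, 0.632, -0.001]
contact_force: [0.9, -0.1, 0.6]
width: 0.07
```

Emit:
servo_tool(
  deltas=[0, 0, 0, 0, 0, 0, 0, 0, 0, 0, 0, 0, 0, 0, 0, 0, 0, 0, 0, 0, 0, 0, 0, 0, 0, 0, 0, 0, 0, 0, 0, 0, 0, 0, 0, 0],
  jaw=3,
  grip_force=40,
)

```text
clock: 7.6
position: [0.5613, 0.2089, 0.0795]
ee_rot: [0.0, 0.775, 0.632, -0.0]
contact_force: [-0.2, 0.5, -1.5]
width: 0.0355
```

```bash
python3 -c "
from h import *
rep([.5613,.2085,.080],-11.5)"
```

```text
t 7.6 p [0.5613 0.2089 0.0795] F [-0.2  0.5 -1.5] w 0.0355 q6 0.44
tool delta cm [-0.04  0.01 -0.05] rot deg [ 0.03  0.03 -0.03]
```

The pack is gripped at 35.5 mm. I'll draw it straight up.

Emit:
servo_tool(
  deltas=[0, 0, -0.5, 0, 0, 0, 0, 0, -0.7, 0, 0, 0, 0, 0, -0.7, 0, 0, 0, 0, 0, -0.7, 0, 0, 0],
)

```text
clock: 8.0
position: [0.5602, 0.2087, 0.1062]
ee_rot: [-0.0, 0.775, 0.632, -0.002]
contact_force: [0.6, 0.5, -2.3]
width: 0.0356
```

```bash
python3 -c "
from h import *
rep([.5613,.2089,.180],-11.5)"
```

```text
t 8.0 p [0.5602 0.2087 0.1062] F [ 0.6  0.5 -2.3] w 0.0356 q6 0.44
tool delta cm [ 0.03  0.08 -7.38] rot deg [-0.13  0.11 -0.03]
```

Emit:
servo_tool(
  deltas=[0, 0.1, -1, 0, 0, 0, 0, 0, -1.5, 0, 0, 0, 0, 0, -2, 0, 0, 0, 0, 0, -2, 0, 0, 0, 0, 0, -1, 0, 0, 0, 0, 0, 0, 0, 0, 0],
)

```text
clock: 8.6
position: [0.5627, 0.2087, 0.1891]
ee_rot: [0.001, 0.775, 0.632, 0.001]
contact_force: [0.7, 0.3, -1.3]
width: 0.0355
```

```bash
python3 - <<'E'
from h import *
rep([.482,-.264,.18],-11.5)
for n in("wrist","scene"):
  im,d,c=grab(n);cv2.imwrite(f"pics/{n}3.png",im[:,:,::-1])
E
```

```text
t 8.6 p [0.5627 0.2087 0.1891] F [ 0.7  0.3 -1.3] w 0.0355 q6 0.44
tool delta cm [-47.93   1.55   0.9 ] rot deg [ 0.14 -0.01 -0.03]
```

View pics/wrist3.png

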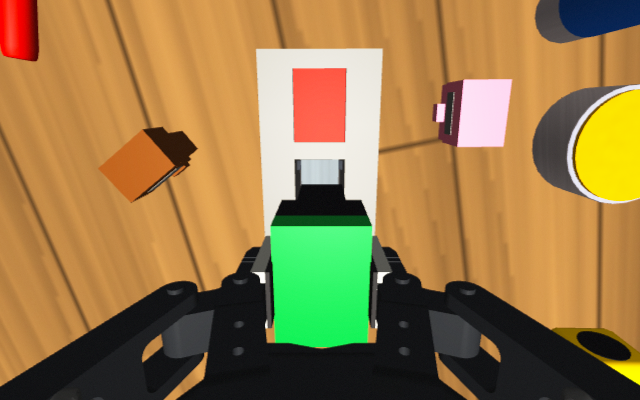

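View pics/scene3.png

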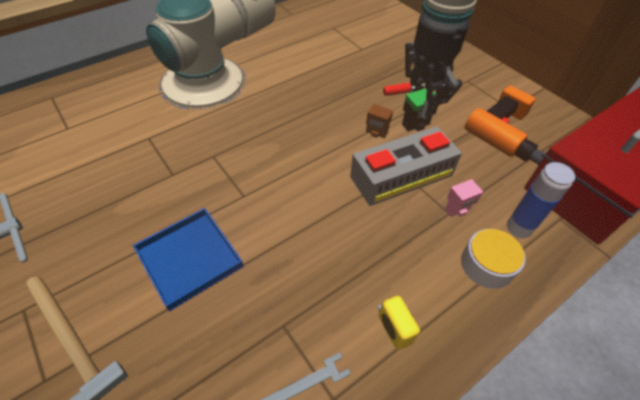

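The pack is clear of the well, with the empty well at (320,172) in the wrist view, and it hangs upright between the pads. Next I'll carry it over to the tray.

Emit:
servo_tool(
  deltas=[-1, 0, 0, 0, 0, 0, -2, 0.1, 0, 0, 0, 0, -3, 0.1, 0, 0, 0, 0, -3.5, 0.1, 0, 0, 0, 0, -3.5, 0.1, 0, 0, 0, 0, -3.5, 0.1, 0, 0, 0, 0, -3.5, 0.1, 0, 0, 0, 0, -3.5, 0.1, 0, 0, 0, 0, -3.5, 0.1, 0, 0, 0, 0, -3.5, 0.1, 0, 0, 0, 0, -3.5, 0.1, 0, 0, 0, 0, -3.5, 0.1, 0, 0, 0, 0, -3, 0.1, 0, 0, 0, 0, -2.5, 0.1, 0, 0, 0, 0, -1.5, 0.1, 0, 0, 0, 0, -0.5, 0, 0, 0, 0, 0, 0, 0, 0, 0, 0, 0],
)

```text
clock: 10.4
position: [0.4657, -0.2571, 0.1705]
ee_rot: [-0.013, 0.774, 0.633, -0.014]
contact_force: [-0.3, 0.7, -1.6]
width: 0.0354
```

```bash
python3 - <<'E'
from m import *
rep([.482,-.264,.0415],-11.5)
im,d,c=grab("wrist");cv2.imwrite(f"pics/wrist4.png",im[:,:,::-1])
E
```

```text
t 10.4 p [ 0.4657 -0.2571  0.1705] F [-0.3  0.7 -1.6] w 0.0354 q6 -0.41
tool delta cm [-0.29  2.21 12.83] rot deg [-2.15  0.27 -0.01]
```

View pics/wrist4.png

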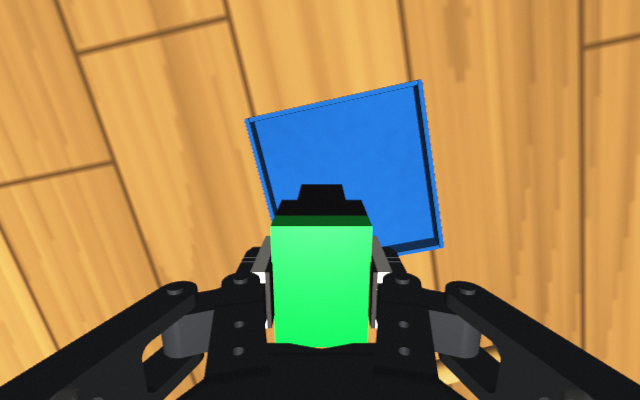

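Emit:
servo_tool(
  deltas=[-0.1, 1, 0, -2.1, 0.3, 0, -0.1, 1, 1, 0, 0, 0, 0, 0.2, 2, 0, 0, 0, 0, 0, 2, 0, 0, 0, 0, 0, 2, 0, 0, 0, 0, 0, 1, 0, 0, 0, 0, 0, 0, 0, 0, 0],
)

```text
clock: 11.15
position: [0.4911, -0.2548, 0.0853]
ee_rot: [-0.002, 0.772, 0.636, 0.001]
contact_force: [0.8, -0.7, -1.3]
width: 0.0355
```

```bash
python3 - <<'E'
from m import *
rep([.482,-.264,.040],-11.5)
im,d,c=grab("wrist")
for p in((248,119),(421,81),(442,246)): pass
q=max(cv2.findContours(masks(im)["blue"].astype(np.uint8),cv2.RETR_EXTERNAL,cv2.CHAIN_APPROX_NONE)[0],key=cv2.contourArea)
P=np.array([onz(c,p,.024)[:2] for p in q[:,0,:].astype(float)],np.float32)
print(P.min(0),P.max(0))
E
```

```text
t 11.15 p [ 0.4911 -0.2548  0.0853] F [ 0.8 -0.7 -1.3] w 0.0355 q6 -0.42
tool delta cm [-1.1  -0.71  4.52] rot deg [-0.14 -0.27  0.52]
[ 0.4088022  -0.32250044] [ 0.55820143 -0.1867661 ]
```

Emit:
servo_tool(
  deltas=[-0.5, -0.4, 1, 0, -0.3, 0.5, -0.5, -0.3, 1, 0, 0, 0, 0, 0, 1, 0, 0, 0, 0, 0, 0, 0, 0, 0],
)

```text
clock: 11.6
position: [0.4835, -0.2649, 0.0557]
ee_rot: [0.002, 0.774, 0.633, -0.0]
contact_force: [0.2, 0.8, -2.0]
width: 0.0354
```

```bash
python3 -c "
from h import *
rep([.482,-.264,.0395],-11.5)"
```

```text
t 11.6 p [ 0.4835 -0.2649  0.0557] F [ 0.2  0.8 -2. ] w 0.0354 q6 -0.42
tool delta cm [ 0.07 -0.17  1.62] rot deg [0.14 0.19 0.01]
```

Emit:
servo_tool(
  deltas=[0, 0, 0.5, 0.1, 0.2, 0, 0, 0, 0.4, 0, 0, 0, 0, 0, 0.3, 0, 0, 0, 0, 0, 0.1, 0, 0, 0],
)

```text
clock: 12.0
position: [0.4839, -0.2657, 0.0421]
ee_rot: [0.001, 0.775, 0.632, 0.001]
contact_force: [0.3, -0.2, -1.6]
width: 0.0352
```

```bash
python3 -c "
from h import *
rep([.482,-.264,.0395],-11.5)"
```

```text
t 12.0 p [ 0.4839 -0.2657  0.0421] F [ 0.3 -0.2 -1.6] w 0.0352 q6 -0.43
tool delta cm [ 0.13 -0.23  0.26] rot deg [ 0.12  0.   -0.04]
```

Emit:
servo_tool(
  deltas=[0, 0, 0.1, 0.1, 0, 0, 0, 0, 0.1, 0, 0, 0],
)

```text
clock: 12.2
position: [0.4842, -0.2658, 0.0402]
ee_rot: [0.0, 0.775, 0.632, 0.0]
contact_force: [-0.1, 0.5, -2.1]
width: 0.0355
```

Emit:
servo_tool(
  deltas=[0, 0, 0.1, 0, 0, 0, 0, 0, 0.1, 0, 0, 0],
)

```text
clock: 12.4
position: [0.4844, -0.2658, 0.0394]
ee_rot: [0.001, 0.775, 0.633, 0.0]
contact_force: [-2.8, 1.3, 10.3]
width: 0.0356
```

The pack's foot has touched the floor at the expected height, with 10 N. Releasing.

Emit:
servo_tool(
  deltas=[0, 0, 0, 0, 0, 0, 0, 0, 0, 0, 0, 0, 0, 0, 0, 0, 0, 0, 0, 0, 0, 0, 0, 0],
  jaw=6,
)

```text
clock: 12.8
position: [0.4856, -0.2666, 0.0406]
ee_rot: [0.002, 0.774, 0.633, 0.001]
contact_force: [0.1, 0.1, -0.7]
width: 0.0602
```

```bash
python3 -c "
from h import *
rep([.4844,-.2658,.12],-11.5)"
```

```text
t 12.8 p [ 0.4856 -0.2666  0.0406] F [ 0.1  0.1 -0.7] w 0.0602 q6 -0.43
tool delta cm [ 0.04 -0.1  -7.94] rot deg [ 0.26  0.12 -0.02]
```

Emit:
servo_tool(
  deltas=[0, 0, -1, 0, 0, 0, 0, 0, -1.5, 0, 0, 0, 0, 0, -2, 0, 0, 0, 0, 0, -3, 0, 0, 0, 0, 0, -4, 0, 0, 0, 0, 0, -3, 0, 0, 0, -3, 0, 0, 0, 0, 0, -4, 0, 0, 0, 0, 0, -4, 0, 0, 0, 0, 0, -4, 0, 0, 0, 0, 0, -3, 0, 0, 0, 0, 0, 0, 0, 0, 0, 0, 0],
)

```text
clock: 14.0
position: [0.4491, -0.4484, 0.2013]
ee_rot: [0.007, 0.773, 0.634, 0.001]
contact_force: [-0.3, 0.2, 0.2]
width: 0.0601
```

```bash
python3 - <<'E'
from m import *
rep([.4844,-.2658,.12],-11.5)
V=[]
for n in("scene","top"):
  im,d,c=grab(n)
  s=im[60:310,120:480] if n=="scene" else im[160:310,180:500]
  V.append(cv2.resize(s,(600,int(600*s.shape[0]/s.shape[1])))[:299])
  q=max(cv2.findContours(masks(im)["green"].astype(np.uint8),cv2.RETR_EXTERNAL,cv2.CHAIN_APPROX_NONE)[0],key=cv2.contourArea)
  P=np.array([onz(c,p,.070)[:2] for p in q[:,0,:].astype(float)],np.float32)
  r=cv2.minAreaRect(P*1000);x,y,w,h=cv2.boundingRect(q);o,dd=ray(c,(x+w/2,y+h/2));print(n,(x,y,w,h),np.round(r[0],1),np.round(r[1],1),round(r[2],1),(o+dd*d[y+h//2,x+w//2]).round(4))
  for q in cv2.findContours(masks(im)["red"].astype(np.uint8),cv2.RETR_EXTERNAL,cv2.CHAIN_APPROX_NONE)[0]:
    x,y,w,h=cv2.boundingRect(q)
    if 250<cv2.contourArea(q)<340:
      o,dd=ray(c,(x+w/2,y+h/2));print("red",(o+dd*d[y+h//2,x+w//2]).round(3))
cv2.imwrite("pics/fin.png",np.vstack(V)[:,:,::-1])
E
```

```text
t 14.0 p [ 0.4491 -0.4484  0.2013] F [-0.3  0.2  0.2] w 0.0601 q6 -0.7
tool delta cm [18.66 -0.21  7.99] rot deg [0.7  0.43 0.22]
scene (163, 229, 33, 27) [ 486.4 -266.9] [50.1 43.4] 78.1 [ 0.4899 -0.2679  0.0725]
red [0.552 0.141 0.087]
red [0.58  0.267 0.088]
top (431, 228, 27, 21) [ 483.4 -263.9] [53.5 38.5] 78.3 [ 0.4831 -0.2651  0.0696]
red [0.547 0.142 0.086]
red [0.572 0.27  0.086]
```

View pics/fin.png

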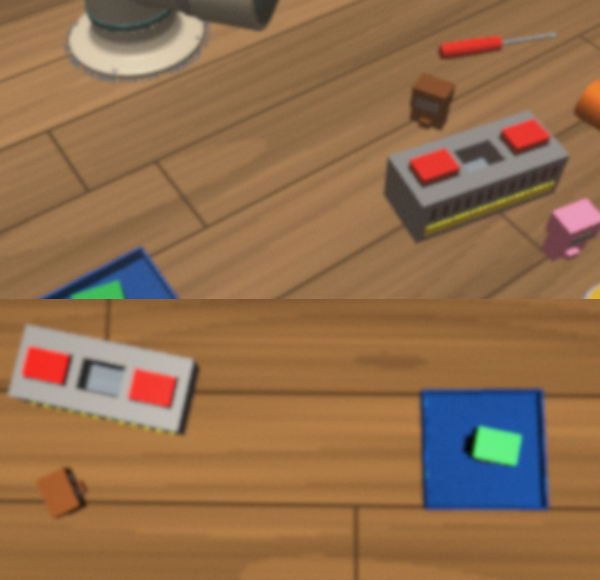

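The pack stands upright in the tray, centred at about (0.484, -0.265) with its cap at z≈0.070, which matches 4 + 66 mm. Both red caps are still at z≈0.086, and the gripper is clear.

```bash
python3 -c "
from rig import manip
print(manip.sign_off())"
```

```text
the job is handed in; nothing more can be done
None
```

The green-capped pack is out of the dock and standing upright near the middle of the blue tray, and the job is handed in at about 14 s on the clock. I pressed it down about 8 mm (7.9 N read) and it sprang up. I then gripped its 36 mm sides and drew it straight out. It touched the tray floor at about 10 N, and I released it there.

**Last checks:**
- **Green pack:** the top camera puts the cap at z≈0.070 m, which is right for a 66 mm pack on the 4 mm floor. It is within 3 mm of the tray centre.
- **Red packs:** both caps still read z≈0.086–0.088 m, so they are still latched.
- **Robot:** the gripper is about 18 cm clear of the pack and reads no contact force.

**Disagreement:** the cameras differed by 2–5 mm on where the green pack was in the dock, so I aimed between their readings. The grip closed at 35.5 mm on the 36 mm sides.

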